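# Swing down the cupboard flap with the hook pole

### The arm

A 7-joint arm with a two-finger parallel gripper is mounted at the origin on the work surface. World frame = base frame: x ahead of the robot, y to its left, z up, the work surface at z = 0. Lengths are in m, angles in rad, forces in N, time in s.
With the tool pointing down it reaches from about 0.425 to 0.95 m from the base axis. Payload 4.7 kg.
Tool frame: the origin (TCP) lies between the finger pads; the fingertips stand 25 mm ahead of it and the grasp point (between the pads) lies 6 mm ahead of it; z points along the fingers, y is the line along which they close (so a half turn about z gives the same grasp; the last joint's range is limited). The gripper opens to 85 mm and grips with 20 to 120 N. Pads are 22 mm wide; open, the fingers measure 114 mm over their backs; the gripper's body (76 mm by 85 mm) begins 54 mm behind the grasp point. The pads swing forward as they close: fully open they stand 13 mm farther back than shut.
Start: joints at [-1.264, 0.469, -0.049, 1.532, 0.024, 1.141, -0.082], TCP at [0.222, 0.637, 0.256] pointing down, gripper open.
Joint ranges: [-2.59, 2.59], [-0.33, 1.99], [-1.39, 1.29], [0.1, 2.45], [-1.04, 4.18], [0.21, 1.99], [-2.66, 2.66]. Speed limits (rad/s): [2.57, 2.57, 3.14, 3.14, 3.14, 3.14, 3.14].

### API

Orientations are given as a 3x3 rotation matrix whose columns are the frame's x, y, z axes.
In Python, from rig import * gives the robot as it stands. Calls block until the motion is done:
- movep(position, orientation): joint-space move of the TCP to a pose.
- move_l(position, attitude=None, feed=0.15, until_force=None): straight line of the TCP; attitude=None keeps the orientation; feed is the mean speed in m/s. With until_force (N) it stops when the force on the tool has changed by that much, and returns True; else False.
- move_joints(angles): joint-space move.
- command_gripper(opening, newtons=None): finger opening in m; newtons is the grip in N (None keeps the last); returns when the fingers have stopped.
- sleep(seconds).
- inverse_kinematics(position, orientation): joint angles nearest the present ones, or None.
- sense(): the state.
- camera(name): name is "scene" or "top" or "wrist"; returns (picture, depth): 384x512x3 uint8, red, green, blue; 384x512 float32, m along the optical axis (not along the pixel's ray), 0 where there is no reading.
- camera_params(name): a dict with "K" (3x3 intrinsics, pixels), "position" and "rotation" of the camera in the world; the wrist camera has in their place "tool_from_camera" (4x4, takes a point from camera to tool coordinates, whose origin is the TCP and whose axes are the flange's). Camera axes: x right, y down, z forward; pixel columns grow to the right and rows downward; lengths in m; the calibration is good to about 2 mm. A picture is of the moment at which its call begins: read the wrist's pose just before it. camera_params takes no time and is no camera call.
A pose or a line that the arm cannot do raises Unreachable and nothing moves.
- finish_job(): hands the job in; it is judged then, once.
The state is a dict: "time_s": time; "joint_pos": joint angles; "qd": joint speeds; "joint_efforts": joint torques, N m; "position": TCP position; "tcp_rot": TCP orientation; "wrist_force": force on the tool from outside, world axes, zero at the start; "ft_torque": the same for the moment, N m; "finger_gap": finger opening in m; "gripper_force": force on a finger pad.
Only numpy, scipy, OpenCV 4.12 (cv2) and the standard library are available. Lean on these libraries where they do the work, as an engineer would, in place of code of your own. Each camera call takes 0.05 s, during which the arm holds its last target. There are 200 camera calls.

### The job

Open the high fall-flap of the stock cupboard on the right: take the hook pole from the table, put its hook through the steel eye on the flap and swing the flap down until it is fully open and level. Then unhook the pole and lay it flat on the table, out in front of the open flap and not under it, without knocking over or pushing aside the jars, tins, tubes and mug that stand about.

Things in the scene. Friction and masses are not known exactly. Their poses are not given: they have to be found in the camera images.
- cabinet: fixed pale wooden stock cupboard standing on the table to the robot's right, 400 mm wide, 240 mm deep, 380 mm tall, flat canvases on top. Origin: on the table, at the middle of the foot of its front face. Its x axis points level into the cupboard (the front face is at x = 0, the back at 240 mm), its y axis runs along its width, z up. An open bay with tins lies below, a bay shut by the flap above
- flap (a joint): the flap, a wooden board 394 mm wide, 212 mm tall, 12 mm thick, about 0.45 kg, its top edge 218 mm from the hinge line: its angle in rad: 0 shut (upright, flush with the front), 1.52 fully open (level, at its stop). It is hinged at its lower edge about the cupboard's y axis; its top edge comes out and down, to the cupboard's -x. Friction stays hold it at any angle; at the eye it takes about 3 to 4 N to move it. It may start slightly ajar (up to 0.08)
- hinge (a point): middle of the flap's hinge line, 7 mm before the cupboard's front face and 144 mm above the table; it does not move
- eye (a point): centre of the steel eye (ring) on the flap's outer face, at mid-width, 176 mm above the hinge line and 34 mm in front of it when shut, so 320 mm above the table. Ring of 7 mm wire, 30 mm clear inside, 44 mm over all; the ring stands upright and edge-on to the flap, its hole running parallel to the hinge (the cupboard's y axis) at every flap angle; 28 mm from its centre back to the flap's face. When the flap is level the eye hangs below it, about 119 mm above the table
- pole: loose hook pole, 0.2 kg, lying flat on the table with its hook end towards the cupboard. Square wooden handle 280 x 24 x 24 mm, then a steel ferrule (19 mm thick) and a steel rod 8 mm thick that ends in a side hook. Origin: centre of the handle's underside; x runs along the handle to the hook end, z up; the balance point is near x = +35 mm. The rod's axis is 12 mm above the underside and reaches x = 249 mm, where it bends square to the pole's +y
- hook (a point): middle of the hook's prong, at x = 249, y = 26, z = 12 mm of the pole. The prong is 8 mm thick and points to the pole's +y (raked 6 mm back towards the handle over its length); its tip is 26 mm beyond this point, the rod's axis 26 mm behind it
- tail (a point): butt end of the pole's handle, at x = -140 mm of the pole, on its axis
- medium_jar: low clear jar with a black cap, 68 mm diameter, 90 mm tall, standing before the cupboard at the far-from-robot end of the flap; the flap opens above it. Origin: centre of its underside. Bystander: not to be pushed aside
- primer_tin: short metal tin, 66 mm diameter, 75 mm tall, standing before the cupboard at the robot's end of the flap; the flap opens above it. Origin: centre of its underside. Bystander: not to be pushed aside
- tube_a: metal paint tube, 140 mm long, 29 mm thick, lying 115 to 140 mm beside the pole's handle, on the side to which the hook points. Origin: centre of its underside. Bystander: not to be pushed aside
- tube_b: metal paint tube, 140 mm long, 29 mm thick, lying crosswise 45 to 65 mm behind the butt end of the pole's handle. Origin: centre of its underside. Bystander: not to be pushed aside
- brush_jar: jar of brushes, 90 mm diameter, about 290 mm tall over the brushes, at the back of the table. Origin: centre of its underside. Bystander: not to be pushed aside
- brush_tin: tin of brushes, 80 mm diameter, about 280 mm tall over the brushes, on the left. Origin: centre of its underside. Bystander: not to be pushed aside
- rinse_mug: white mug, 84 mm diameter, 95 mm tall, back left. Origin: centre of its underside. Bystander: not to be pushed aside

How it is judged:
By the outcome, as a careful person would: the job done as asked, in the order asked, and still so for the second after the job is handed in, with the robot touching nothing.
It also fails if it takes over 54 s, if anything falls off the work surface, if the arm or the gripper's body presses on something with over 40 N, if the wrist force passes 120 N, or if a joint passes its speed limit or range.

## Working session

There is one attempt and no reset: what is moved stays moved. The work goes in short steps, each a Python script; the robot and the scene stay as the last script left them, time stands still between calls to the robot, and variables do not carry over. Pictures are saved under pics/ and viewed, at most 12 in all, crops included, and the job is handed in when it is done.

```bash
ls; mkdir -p pics
python3 - <<'E'
from rig import *
import cv2,numpy as np
for n in ("scene","top"):
    im,d=camera(n); np.savez(f"pics/{n}0.npz",im=im,d=d); cv2.imwrite(f"pics/{n}0.png",im[:,:,::-1])
    p=camera_params(n); print(n,p["K"],p["position"],p["rotation"])
s=sense();print(s["position"],s["tcp_rot"],s["time_s"]); print(camera_params("wrist"))
E
```

```text
pics
scene [[360.70521814   0.         254.19498196]
 [  0.         360.70521814 194.41293843]
 [  0.           0.           1.        ]] [0.96307    0.54283957 0.96126903] [[-0.820135    0.41416815 -0.39476998]
 [ 0.57216526  0.59082424 -0.56881776]
 [-0.00234653 -0.69238101 -0.72152826]]
top [[361.90328927   0.         253.99278204]
 [  0.         361.90328927 192.50079435]
 [  0.           0.           1.        ]] [ 0.3399432  -0.04603414  1.46601304] [[-0.00745249 -0.98567808  0.16847309]
 [-0.99996422  0.00802007  0.00268879]
 [-0.00400144 -0.16844702 -0.98570259]]
[0.22226193 0.63686178 0.2553932 ] [[-9.44136896e-01  3.29553108e-01 -5.20110544e-04]
 [ 3.29553515e-01  9.44135499e-01 -1.62508609e-03]
 [-4.44973428e-05 -1.70570799e-03 -9.99998544e-01]] 0.1
{'K': array([[281.20212884,   0.        , 257.26991851],
       [  0.        , 281.20212884, 192.46215167],
       [  0.        ,   0.        ,   1.        ]]), 'tool_from_camera': array([[ 1.64597032e-05, -9.58221722e-01, -2.86026451e-01,
         7.28803664e-02],
       [ 9.99999999e-01,  2.16739051e-06,  5.02850784e-05,
        -1.05472502e-04],
       [-4.75643234e-05, -2.86026452e-01,  9.58221721e-01,
        -1.18167981e-01],
       [ 0.00000000e+00,  0.00000000e+00,  0.00000000e+00,
         1.00000000e+00]])}
```

View pics/scene0.png

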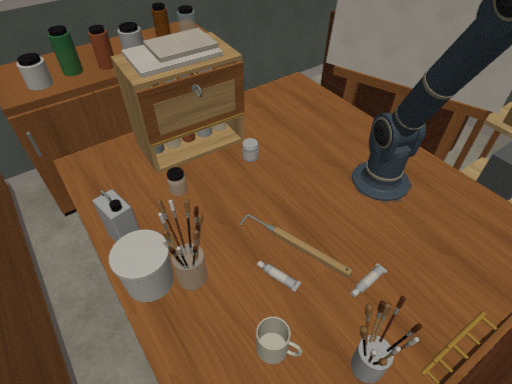

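View pics/top0.png

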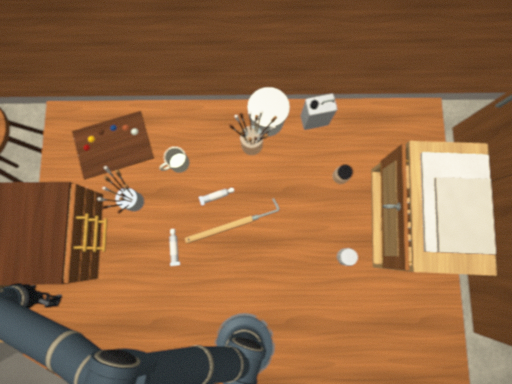

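The scene view shows the cupboard with its eye at about (198,90) and the pole from (350,271) to the hook at (242,222). In the top view the pole runs from (187,239) to (277,205), with the hook pointing up (+x), and the eye is near (391,206).

```bash
cat > h.py <<'E'
import numpy as np,cv2
from rig import *
def ray(p,uv):
    d=np.linalg.inv(p["K"])@np.array([uv[0],uv[1],1.]); return p["rotation"]@d
def onplane(n,uv,z):
    p=camera_params(n); d=ray(p,uv); o=np.array(p["position"]); return o+d*(z-o[2])/d[2]
def tri(uvs,uvt):
    A=[];b=[]
    for n,uv in(("scene",uvs),("top",uvt)):
        p=camera_params(n); d=ray(p,uv); d/=np.linalg.norm(d); M=np.eye(3)-np.outer(d,d); A.append(M); b.append(M@p["position"])
    A=np.vstack(A);b=np.hstack(b); x=np.linalg.lstsq(A,b,rcond=None)[0]; return x, np.linalg.norm(A@x-b)
def cloud(n,d):
    p=camera_params(n); v,u=np.mgrid[:384,:512]; K=p["K"]
    c=np.stack([(u-K[0,2])/K[0,0]*d,(v-K[1,2])/K[1,1]*d,d],-1); return c@np.array(p["rotation"]).T+p["position"]
E
python3 - <<'E'
from h import *
T=np.load("pics/top0.npz");S=np.load("pics/scene0.npz")
def crop(im,x0,y0,w,h,f): return cv2.resize(im[y0:y0+h,x0:x0+w],None,fx=f,fy=f,interpolation=cv2.INTER_CUBIC)
a=crop(S["im"],110,50,140,120,2.8);b=crop(T["im"],365,140,60,51,6.5) if 0 else crop(T["im"],365,135,140,120,2.8)
c=crop(S["im"],230,205,130,80,3);e=crop(T["im"],170,190,130,60,3)
out=np.zeros((580,784,3),np.uint8); out[:336,:392]=a;out[:336,392:784]=b;out[338:338+240,:390]=c;out[338:518,392:782]=e
cv2.imwrite("pics/crops.png",out[:,:,::-1])
for n,D in(("top",T),("scene",S)):
    P=cloud(n,D["d"]); hsv=cv2.cvtColor(D["im"],cv2.COLOR_RGB2HSV)
    z=P[...,2]; m=(z>.012)&(z<.035)&(P[...,0]>.3)&(P[...,0]<.65)&(P[...,1]>-.25)&(P[...,1]<.3)&(D["d"]>0)
    k,l,st,ce=cv2.connectedComponentsWithStats(m.astype(np.uint8))
    for i in range(1,k):
        if st[i,4]>15:
            q=P[l==i]; r=cv2.minAreaRect((q[:,:2]*1000).astype(np.float32)); print(n,st[i],np.median(q,0),r, np.median(hsv[l==i],0))
    t=(abs(z)<.02)&(P[...,0]>.3)&(P[...,0]<.6)&(abs(P[...,1])<.25); print("table z",np.median(z[t]),z[t].std())
E
```

```text
top [199 188  35  17 230] [0.57621758 0.11606236 0.02608305] ((580.614990234375, 112.460205078125), (35.08621597290039, 140.42381286621094), 20.873687744140625) [ 22.   19.  225.5]
top [184 198  95  46 528] [0.44794061 0.07798863 0.02381613] ((462.0069274902344, 49.20964050292969), (53.24214172363281, 393.2596435546875), 23.702129364013672) [ 18. 123. 226.]
top [169 229  10  37 255] [0.36690557 0.27835755 0.02690209] ((371.9324035644531, 278.93426513671875), (141.40524291992188, 33.352500915527344), 4.080678462982178) [ 22.  21. 227.]
table z 0.00164589367686796 0.003687674671889046
scene [241 214 112  63 771] [0.4433268  0.09508298 0.0217565 ] ((461.2319641113281, 47.186279296875), (49.263309478759766, 393.0378112792969), 22.874364852905273) [ 18. 117. 148.]
scene [257 261  44  31 420] [0.57860578 0.12148872 0.02377448] ((578.3257446289062, 109.91313171386719), (34.62367248535156, 141.8009796142578), 19.693073272705078) [ 19.  19. 152.]
scene [351 263  36  34 394] [0.37443036 0.28133988 0.02443979] ((371.1367492675781, 281.653076171875), (143.09446716308594, 34.28139114379883), 8.066642761230469) [ 19.  21. 151.]
table z -0.0009549957328185421 0.003865646953592539
```

View pics/crops.png

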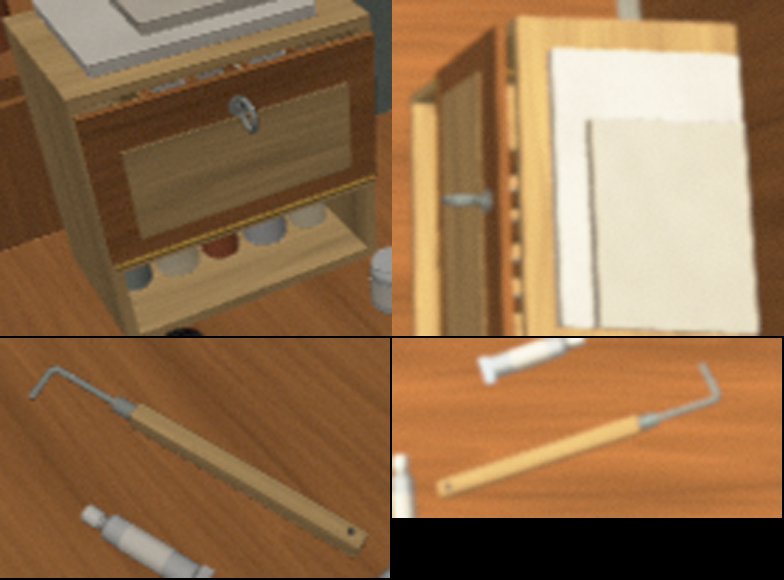

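The crops show the flap slightly ajar, the ring centred at about (198,91) in the scene view and (390.4,206.1) in the top view, and the pole lying clear with its hook towards +x.

Run:
```python
from h import *
T=np.load("pics/top0.npz");S=np.load("pics/scene0.npz")
print("eye",tri((197.9,91.2),(390.4,206.1)))
def sc(u,v): return (u/2.8+110-.3,v/2.8+50-.3)
def tc(u,v): return ((u-392)/2.8+365-.3,v/2.8+135-.3)
print("hinge line",onplane("scene",sc(116,268),.144),onplane("scene",sc(375,178),.144))
print("topfront",onplane("top",tc(517,20),.38),onplane("top",tc(527,335),.38))
print("foot",onplane("scene",sc(141,335),0),onplane("scene",sc(370,247),.0))
def s2(u,v): return (u/3+230-.3,(v-338)/3+205-.3)
def t2(u,v): return ((u-392)/3+170-.3,(v-338)/3+190-.3)
print("bend",tri(s2(56,370),t2(716,398)),"tip",tri(s2(33,396),t2(703,366)),"tailtop",tri(s2(351,531),t2(448,487)))
for n,D in(("top",T),("scene",S)):
    P=cloud(n,D["d"]); hsv=cv2.cvtColor(D["im"],cv2.COLOR_RGB2HSV); z=P[...,2]
    m=(z>.014)&(z<.035)&(P[...,0]>.33)&(P[...,0]<.54)&(P[...,1]>-.05)&(P[...,1]<.235)&(hsv[...,1]>85)
    k,l,st,ce=cv2.connectedComponentsWithStats(m.astype(np.uint8)); i=1+st[1:,4].argmax()
    v,u=np.nonzero(l==i); q=np.array([onplane(n,(a,b),.024)[:2] for a,b in zip(u,v)])
    print(n,st[i,4],cv2.minAreaRect((q*1000).astype(np.float32)),"zmed",np.median(P[l==i][:,2]))
    for nm,x0,x1,y0,y1,z0,z1 in(("med",.6,.8,-.5,-.25,.03,.12),("prim",.25,.45,-.5,-.25,.03,.12)):
        mm=(P[...,0]>x0)&(P[...,0]<x1)&(P[...,1]>y0)&(P[...,1]<y1)&(z>z0)&(z<z1); print(nm,np.median(P[mm],0),np.percentile(z[mm],98))
    f=(z>.2)&(z<.34)&(P[...,0]>.33)&(P[...,0]<.65)&(P[...,1]<-.4)&(P[...,1]>-.62)
    A=P[f]; 
    for it in range(4):
        c=np.linalg.lstsq(np.c_[A[:,0],A[:,2],np.ones(len(A))],A[:,1],rcond=None)[0]; r=abs(np.c_[A[:,0],A[:,2],np.ones(len(A))]@c-A[:,1]); A=A[r<max(.006,1.5*r.std())]
    print("flap y=a x+b z+c",c,len(A))
for y,x,zz in((-.28,.47,.34),(-.2,.5,.119)):
    R=np.array([[-0,1,0],[1,0,0],[0,0,-1.]])
    for s in(1,-1): print(inverse_kinematics(np.array([x,y,zz]),R@np.diag([s,s,1])))
```

```text
eye (array([ 0.48820952, -0.47830684,  0.31606694]), np.float64(0.0010577917641434622))
hinge line [ 0.68053613 -0.51663627  0.144     ] [ 0.29286065 -0.49514758  0.144     ]
topfront [ 0.68162677 -0.5279212   0.38      ] [ 0.33648904 -0.51095417  0.38      ]
foot [ 0.66372087 -0.54189507  0.        ] [ 2.86324963e-01 -5.24995400e-01  1.11022302e-16]
bend (array([ 0.5169252 , -0.1370477 ,  0.00957698]), np.float64(0.0009858947140620289)) tip (array([ 0.56038944, -0.11997391,  0.01011164]), np.float64(0.001475425836398183)) tailtop (array([0.40058761, 0.2185833 , 0.02463339]), np.float64(0.0005764387730978379))
top 441 ((440.3751220703125, 99.92352294921875), (24.051115036010742, 282.4833984375), 18.058927536010742) zmed 0.02456529130006202
med [ 0.6494172  -0.38812242  0.08977198] 0.09636656230836065
prim [ 0.32930881 -0.39111733  0.07498783] 0.08167191705089642
flap y=a x+b z+c [-0.04844067  0.00346979 -0.47682398] 1461
scene 644 ((443.7760314941406, 101.67041015625), (30.171667098999023, 279.6724548339844), 17.86914825439453) zmed 0.022282132499785334
med [ 0.66022628 -0.3793385   0.07644954] 0.09186954835733827
prim [ 0.33676103 -0.3854391   0.06727585] 0.07672640542589734
flap y=a x+b z+c [-0.04842659  0.00562876 -0.47992843] 2892
[-0.4859915   0.37721238  1.26300899  1.77094381 -0.37607712  1.27218359
  0.87098894]
[-0.41433306  0.31211541  1.1218056   1.76875317 -0.29607462  1.24733681
 -2.35712649]
[-0.44088006  0.63139366  1.03471176  2.0288871  -0.70978971  0.8926047
  0.98980182]
[-0.47978423  0.67899961  1.11143175  2.03044023 -0.77572831  0.93380307
 -2.08868088]
```

```bash
cat >> h.py <<'E'
def Rt(yaw):  # tool-down, pole heading yaw; tool x = -pole dir
    c,s=np.cos(yaw),np.sin(yaw); return np.array([[-c,-s,0],[-s,c,0],[0,0,-1.]]).T.T if False else np.column_stack([[-c,-s,0],[-s,c,0],[0,0,-1.]])
YP=np.arctan2(-.951,.31); PC=np.array([.442,.1005]); G=.08
def pd(y): return np.array([np.cos(y),np.sin(y)])
E
python3 - <<'E'
from h import *
s=sense(); p=s["position"]; move_l(np.array([p[0],p[1],.45]),feed=.25)
q=np.array(sense()["joint_pos"]); print(q)
az=np.arctan2(p[1],p[0])
q2=q.copy(); q2[0]+=az-.05; g=PC+G*pd(YP)
R=Rt(YP); print(np.linalg.det(R))
cur=np.array(sense()["tcp_rot"]); move_joints(q2)
P=np.r_[g,.16]; k=inverse_kinematics(P,R); print(k)
movep(P,R); print(sense()["joint_pos"],sense()["time_s"])
for t in((.47,-.28,.34),(.5,-.2,.119)): print(inverse_kinematics(np.array(t),Rt(-1.62)))
im,d=camera("wrist"); cv2.imwrite("pics/w1.png",im[:,:,::-1])
E
```

```text
[-1.27251937  0.38452913 -0.03830504  1.23376984  0.01429021  1.52653861
 -0.07360196]
0.9999999999999999
[-0.04375305  0.25723015 -0.11503038  2.10749972  0.04157645  0.77892167
  0.13048377]
[-0.04401014  0.25719379 -0.11501875  2.10456736  0.0415606   0.77883628
  0.13038171] 5.0167
[ 0.39968956  0.19257292  0.07151459  1.73053585 -0.01456784  1.21899841
  0.4257031 ]
[ 0.25362883  0.41305568  0.06114063  1.99256438 -0.03650344  0.73699138
  0.287471  ]
```

View pics/w1.png

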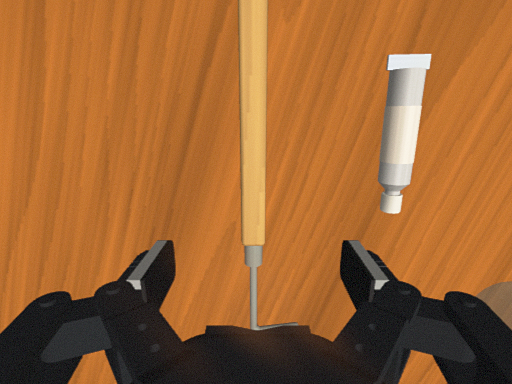

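The wrist view shows the pole parallel to the tool and centred between the fingers (handle end at (254,245)), with tube_a well clear at (405,130).

```bash
cat >> h.py <<'E'
EYE=np.array([.488,-.476,.317]); HG=np.array([.486,-.519,.144]); YC=np.arctan2(-.9988,-.0484)
def tcp_for(h,yaw=YC): # tcp so that the hook middle is at h
    d=pd(yaw);n=np.array([-d[1],d[0]]); return np.r_[h[:2]-(.249-G)*d-.026*n,h[2]+.017]
NC=np.array([.9988,-.0484,0])
E
python3 - <<'E'
from h import *
s=sense(); p=camera_params("wrist"); M=np.eye(4); M[:3,:3]=s["tcp_rot"]; M[:3,3]=s["position"]
W=M@p["tool_from_camera"]; d=W[:3,:3]@np.linalg.inv(p["K"])@np.array([254,245,1.]); e=W[:3,3]+d*(.024-W[2,3])/d[2]
print("handle end wrist",e,"expected",PC+.14*pd(YP))
pos=s["position"]
move_l(np.array([pos[0],pos[1],.029]),feed=.12)
command_gripper(0.0,100); s=sense(); print(s["finger_gap"],s["gripper_force"],s["wrist_force"],s["position"])
move_l(np.array([pos[0],pos[1],.20]),feed=.15)
R=Rt(YC)
movep(tcp_for(EYE-.06*NC+[0,.10,0]),R)
move_l(tcp_for(EYE-.06*NC),feed=.12)
s=sense(); print(s["finger_gap"],s["wrist_force"],s["position"],tcp_for(EYE-.06*NC),s["time_s"])
out=np.zeros((400,784,3),np.uint8)
for i,(n,x0,y0) in enumerate((("scene",150,60),("top",330,170))):
    im,d=camera(n); np.savez(f"pics/{n}1.npz",im=im,d=d); out[:,i*392:i*392+392]=cv2.resize(im[y0:y0+100,x0:x0+98],None,fx=4,fy=4,interpolation=cv2.INTER_CUBIC)
cv2.imwrite("pics/pre.png",out[:,:,::-1])
E
```

```text
handle end wrist [ 0.48397142 -0.03170854  0.024     ] expected [ 0.48538913 -0.03260666]
0.02172819719177586 98.69616150856018 [-1.48660962  0.46429515  5.66433684] [0.46841602 0.02465401 0.02950695]
0.021805111570325737 [ 0.78904326  0.76981395 -1.41505651] [ 0.41055551 -0.30204917  0.33380875] [ 0.4102823  -0.30303564  0.334     ] 10.2333
```

View pics/pre.png

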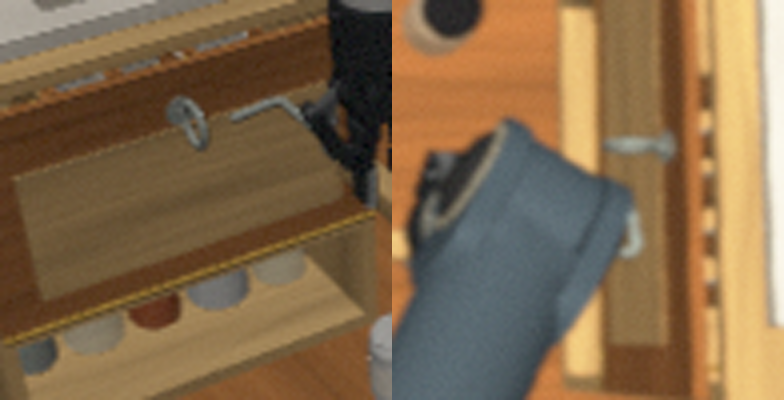

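Scene crop: prong tip at (236,118), bend at (285,100), ring centre about (192,124). Top crop: tip at (632,212), bend at (635,248), ring centre (634,146), so the prong lines up with the hole in y. Next I check its height.

Run:
```python
from h import *
f=lambda u,v:(u/4+150-.4,v/4+60-.4); g=lambda u,v:((u-392)/4+330-.4,v/4+170-.4)
print("ring",tri(f(192,124),g(633.6,146)))
print("tip",tri(f(236,118),g(632,212)),"bend",tri(f(287,100),g(635,250)))
d=pd(YC)
s=sense();t=s["position"]; print("expected bend",t[:2]+.169*d,t[2]-.017, "tip", t[:2]+.163*d+.052*NC[:2])
```

```text
ring (array([ 0.48870921, -0.47665596,  0.31896403]), np.float64(0.0004467105977697924))
tip (array([ 0.44058098, -0.47926692,  0.30625042]), np.float64(0.00651990499340999)) bend (array([ 0.40307064, -0.46942866,  0.31827442]), np.float64(0.005198321198588814))
expected bend [ 0.40234277 -0.47089618] 0.31696779110393836 tip [ 0.45457077 -0.46742001]
```

Run:
```python
from h import *
f=lambda u,v:(u/4+150-.4,v/4+60-.4); p=camera_params("scene"); o=np.array(p["position"])
for nm,uv,x in(("tip",(234,119),.4546),("bend",(284,101),.4023),("ring",(192,124),.4885)):
    d=ray(p,f(*uv)); print(nm,o+d*(x-o[0])/d[0])
    for y in(-.467,-.471,-.476): print(y,(o+d*(y-o[1])/d[1]).round(4))
```

```text
tip [ 0.4546     -0.46521814  0.31786848]
-0.467 [ 0.4537 -0.467   0.3167]
-0.471 [ 0.4517 -0.471   0.3142]
-0.476 [ 0.4492 -0.476   0.311 ]
bend [ 0.4023     -0.46911081  0.31614857]
-0.467 [ 0.4035 -0.467   0.3175]
-0.471 [ 0.4013 -0.471   0.3149]
-0.476 [ 0.3985 -0.476   0.3118]
ring [ 0.4885     -0.4778064   0.31844689]
-0.467 [ 0.4935 -0.467   0.3253]
-0.471 [ 0.4917 -0.471   0.3227]
-0.476 [ 0.4893 -0.476   0.3196]
```

```bash
cat >> h.py <<'E'
OUT=np.array([.0484,.9988,0]); UP=np.array([0,0,1.])
def eo(t): return (.034*np.cos(t)+.176*np.sin(t))*OUT+(.176*np.cos(t)-.034*np.sin(t))*UP
def tg(t): v=eo(t+.01)-eo(t-.01); return v/np.linalg.norm(v)
T0=.03
E
python3 - <<'E'
from h import *
import json
p=np.array(sense()["position"])
move_l(p+[0,-.0075,.002],feed=.05)
q=np.array(sense()["position"])
hit=move_l(q+.06*NC,feed=.06,until_force=5); s=sense(); b=np.array(s["position"]); print("hit",hit,s["wrist_force"],b-q)
if not hit:
    json.dump(b.tolist(),open("ins.json","w")); f0=np.array(s["wrist_force"])
    for t in(T0,.15,.3):
        move_l(b+eo(t)-eo(T0)+.014*tg(t),feed=.06); s=sense(); print(t,(np.array(s["wrist_force"])-f0).round(2),s["finger_gap"])
out=np.zeros((400,784,3),np.uint8)
for i,(n,x0,y0) in enumerate((("scene",150,60),("top",330,170))):
    im,d=camera(n); out[:,i*392:i*392+392]=cv2.resize(im[y0:y0+100,x0:x0+98],None,fx=4,fy=4,interpolation=cv2.INTER_CUBIC)
cv2.imwrite("pics/ins.png",out[:,:,::-1]); print(s["time_s"])
E
```

```text
hit False [-0.3562213  -0.4625382  -1.32373391] [ 5.95032464e-02 -3.05317746e-03  5.14155159e-05]
0.03 [-0.25 -0.16 -0.34] 0.022234689392142095
0.15 [ 0.44 -0.36  0.42] 0.021825047801427577
0.3 [-0.5   0.82  0.47] 0.021852756128070732
13.2583
```

View pics/ins.png

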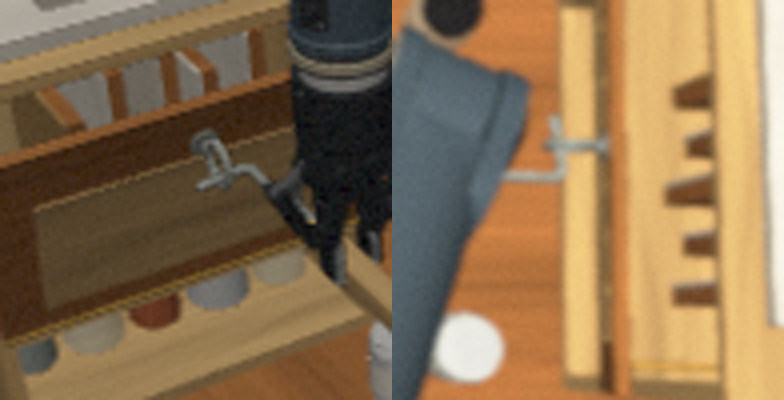

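The prong is through the ring in both views (scene crop (215,175), top crop (558,145)) and the flap is coming out. I carry on with the swing.

Run:
```python
from h import *
import json
b=np.array(json.load(open("ins.json"))); F=lambda:np.array(sense()["wrist_force"])
for t in np.arange(.45,1.5,.15):
    move_l(b+eo(t)-eo(T0)+.014*tg(t),feed=.09); print(round(t,2),F().round(2))
t=1.52; move_l(b+eo(t)-eo(T0)+.012*tg(t),feed=.08); print(F().round(2))
p=np.array(sense()["position"]); hit=move_l(p+.016*tg(t),feed=.03,until_force=9)
s=sense(); print("hit",hit,F().round(2),(np.array(s["position"])-p).round(4),s["time_s"],s["finger_gap"])
out=np.zeros((400,784,3),np.uint8)
for i,(n,x0,y0) in enumerate((("scene",130,40),("top",280,150))):
    im,d=camera(n); np.savez(f"pics/{n}2.npz",im=im,d=d); out[:,i*392:i*392+392]=cv2.resize(im[y0:y0+150,x0:x0+147],(392,400),interpolation=cv2.INTER_CUBIC)
    P=cloud(n,d); m=(P[...,0]>.38)&(P[...,0]<.6)&(P[...,1]<-.34)&(P[...,1]>-.49)&(P[...,2]>.09)&(P[...,2]<.3)
    A=P[m]
    for it in range(4):
        X=np.c_[A[:,0],A[:,1],np.ones(len(A))]; c=np.linalg.lstsq(X,A[:,2],rcond=None)[0]; r=abs(X@c-A[:,2]); A=A[r<max(.005,1.5*r.std())]
    print(n,"flap z=",c,len(A),np.median(A[:,2]))
cv2.imwrite("pics/open.png",out[:,:,::-1])
```

```text
0.45 [-0.42  0.07 -1.7 ]
0.6 [-0.12 -0.24 -2.29]
0.75 [-0.11  0.86 -0.67]
0.9 [-0.49 -0.05 -1.45]
1.05 [-0.26  2.43 -1.83]
1.2 [ 0.55  2.31 -2.17]
1.35 [-1.81  2.96 -3.4 ]
1.5 [-0.59  8.75 -1.61]
[-1.02  9.38  0.57]
hit False [-1.05 10.6   2.68] [ 0.0011  0.     -0.0151] 17.875 0.021734333521171243
scene flap z= [0.00116245 0.05182343 0.17460171] 1391 0.15371113687292048
top flap z= [0.00337838 0.05098241 0.17565901] 2346 0.15619855282479933
```

View pics/open.png

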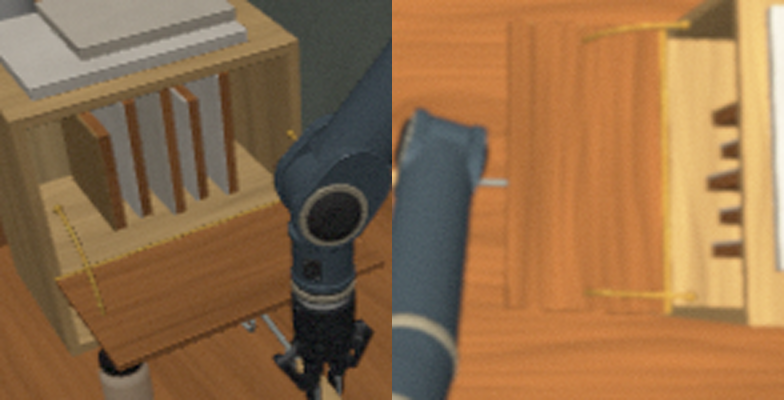

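The top view shows the flap out over the table, and the fitted slope of 0.051 rad from both cameras means an angle of 1.52, at its stop. Now I unload the prong and centre it in the ring.

Run:
```python
from h import *
def F(): sleep(.1); return np.array(sense()["wrist_force"])
def go(v,feed=.04): move_l(np.array(sense()["position"])+v,feed=feed)
for i in range(6):
    f=F(); print("z",i,f.round(2))
    if f[2]<-.8: break
    go([0,0,.003])
for i in range(6):
    f=F(); print("y",i,f.round(2))
    if f[1]<1.2: break
    go([0,.0025,0])
print(sense()["position"],sense()["time_s"])
out=np.zeros((400,784,3),np.uint8)
for i,(n,x0,y0) in enumerate((("scene",190,110),("top",280,150))):
    im,d=camera(n); out[:,i*392:i*392+392]=cv2.resize(im[y0:y0+100,x0:x0+98],(392,400),interpolation=cv2.INTER_CUBIC)
cv2.imwrite("pics/un.png",out[:,:,::-1])
```

```text
z 0 [-0.6   9.43  2.26]
z 1 [ 1.53  3.45 -1.41]
y 0 [ 1.19  4.76 -0.53]
y 1 [-0.63  0.35 -1.92]
[ 0.47857693 -0.17252465  0.11302498] 18.8917
```

View pics/un.png

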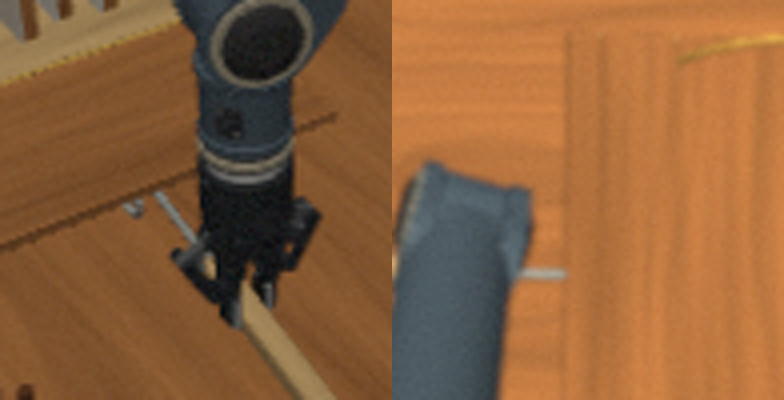

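The flap is still level, and the prong is unloaded but at the side of the ring. I centre it and withdraw.

Run:
```python
from h import *
def F(): sleep(.1); return np.array(sense()["wrist_force"]).round(2)
P=lambda:np.array(sense()["position"])
print(move_l(P()+.007*OUT+[0,0,.008],feed=.05,until_force=3),F())
print(move_l(P()-.065*NC,feed=.07,until_force=5),F(),P())
out=np.zeros((400,784,3),np.uint8)
for i,(n,x0,y0) in enumerate((("scene",190,110),("top",280,150))):
    im,d=camera(n); out[:,i*392:i*392+392]=cv2.resize(im[y0:y0+100,x0:x0+98],(392,400),interpolation=cv2.INTER_CUBIC)
    C=cloud(n,d); m=(C[...,0]>.4)&(C[...,0]<.66)&(C[...,1]<-.34)&(C[...,1]>-.49)&(C[...,2]>.12)&(C[...,2]<.2)
    A=C[m]; print(n,np.linalg.lstsq(np.c_[A[:,:2],np.ones(len(A))],A[:,2],rcond=None)[0])
cv2.imwrite("pics/out.png",out[:,:,::-1]); print(sense()["time_s"])
```

```text
False [ 0.1  -0.36 -1.15]
False [ 0.61 -1.35 -1.81] [ 0.41470288 -0.16199751  0.12123127]
scene [0.00225035 0.05231051 0.17432928]
top [0.00188672 0.04943728 0.17590725]
20.7167
```

View pics/out.png

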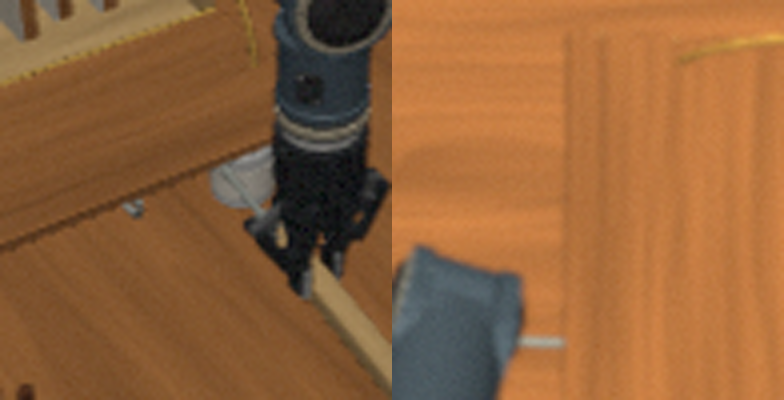

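The hook is out (the ring hangs free at (133,207) in the scene crop) and the flap has stayed open. Next I retreat and lay the pole back on its free spot.

Run:
```python
from h import *
def F(): return np.array(sense()["wrist_force"]).round(2)
P=lambda:np.array(sense()["position"])
move_l(P()+.14*OUT+[0,0,.03],feed=.15)
g=np.array([.468,.0247]); R=Rt(YP)
movep(np.r_[g,.13],R); move_l(np.r_[g,.06],feed=.12)
h=move_l(np.r_[g,.0300],feed=.03,until_force=14); print(h,F(),P(),sense()["time_s"])
im,d=camera("scene"); cv2.imwrite("pics/lay.png",cv2.resize(im[180:320,200:400],None,fx=3,fy=3)[:,:,::-1])
```

```text
False [ 0.2  -1.25  0.95] [0.46784371 0.02477896 0.02997249] 24.0917
```

View pics/lay.png

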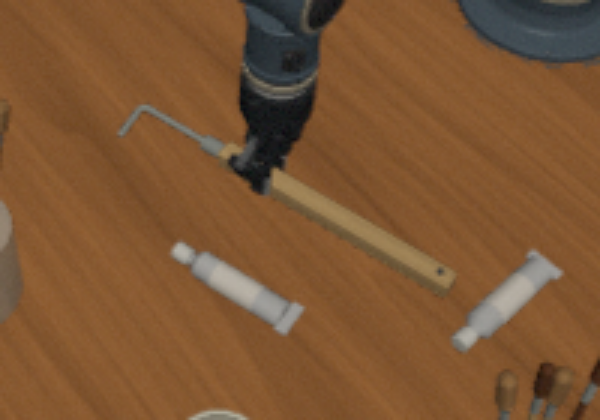

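The pole lies between the tubes, clear of both, in line with its first pose. I release, retreat and check the whole scene.

Run:
```python
from h import *
command_gripper(.06); sleep(.2)
p=np.array(sense()["position"]); move_l(p+[0,0,.20],feed=.15); 
q=np.array(sense()["joint_pos"]); move_joints(q+[-.0,-.3,0,0,0,0,0]) if q[1]-.3>-.3 else None
sleep(.3); print(sense()["position"],sense()["finger_gap"],sense()["time_s"])
for n in("top","scene"):
    im,d=camera(n); np.savez(f"pics/{n}3.npz",im=im,d=d); C=cloud(n,d); z=C[...,2]
    hs=cv2.cvtColor(im,cv2.COLOR_RGB2HSV)
    m=(z>.012)&(z<.045)&(C[...,0]>.33)&(C[...,0]<.65)&(C[...,1]>-.25)&(C[...,1]<.3)&(d>0)
    k,l,st,ce=cv2.connectedComponentsWithStats(m.astype(np.uint8))
    for i in range(1,k):
        if st[i,4]>150: 
            w=C[l==i]; print(n,np.median(w,0).round(3),cv2.minAreaRect((w[:,:2]*1000).astype(np.float32)),np.linalg.lstsq(np.c_[w[:,:2],np.ones(len(w))],w[:,2],rcond=None)[0].round(3))
    m=(C[...,0]>.4)&(C[...,0]<.66)&(C[...,1]<-.34)&(C[...,1]>-.49)&(z>.12)&(z<.2); A=C[m]; print("flap",np.linalg.lstsq(np.c_[A[:,:2],np.ones(len(A))],A[:,2],rcond=None)[0])
a=np.load("pics/scene3.npz")["im"]; cv2.imwrite("pics/fin.png",a[:,:,::-1])
```

```text
[0.44913321 0.02351801 0.36638548] 0.05959340523197262 27.1917
top [0.576 0.119 0.027] ((575.518310546875, 111.16169738769531), (36.417999267578125, 141.2003631591797), 15.6749267578125) [ 0.079  0.006 -0.02 ]
top [0.382 0.279 0.027] ((386.74078369140625, 281.0792236328125), (112.42813873291016, 29.6052188873291), 5.333435535430908) [-0.048  0.166 -0.002]
flap [0.00291209 0.04920221 0.17520923]
scene [0.446 0.096 0.022] ((464.739990234375, 49.605987548828125), (53.171669006347656, 392.0597839355469), 23.731313705444336) [-0.147 -0.037  0.09 ]
scene [0.578 0.122 0.024] ((576.1788940429688, 108.48429870605469), (35.98234939575195, 143.68557739257812), 18.190935134887695) [-0.159 -0.08   0.124]
scene [0.386 0.283 0.024] ((385.79248046875, 280.1733703613281), (113.10823059082031, 28.496158599853516), 6.157003879547119) [-0.04  -0.134  0.077]
flap [0.00093682 0.05090288 0.17441575]
```

View pics/fin.png

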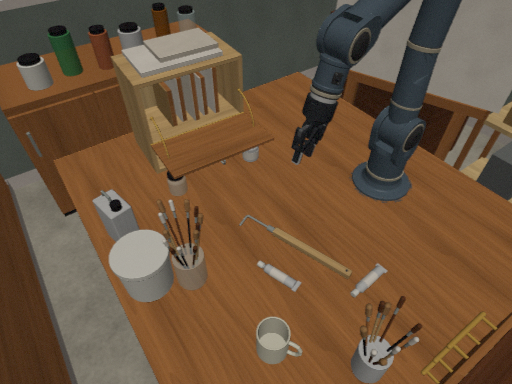

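The scene view shows the flap level, the pole flat at (242,222)–(350,271), and everything else where it stood.

```bash
python3 -c "
from rig import *
print(finish_job())"
```

```text
the job is handed in; nothing more can be done
None
```

The job is handed in: the flap is fully open at its stop (measured 1.52 rad), the pole is unhooked and lying flat on the table in front of it, and the final camera view shows nothing else moved, after about 27 s of the 54 s allowed.

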